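# Key the cam gear onto its drive pin

### The arm

A 6-joint arm with a two-finger parallel gripper is mounted at the origin on the work surface. World frame = base frame: x ahead of the robot, y to its left, z up, the work surface at z = 0. Lengths are in mm, angles in rad, forces in N, time in s.
With the tool pointing down it reaches from about 275 to 750 mm from the base axis. Payload 10.2 kg.
Tool frame: the origin (TCP) lies on the centre line of the jaws, within the pads' length; the fingertips stand 17 mm ahead of it and the grasp point (between the pads) lies 2 mm behind it; z points along the fingers, y is the line along which they close (so a half turn about z gives the same grasp; the last joint's range is limited). The gripper opens to 85 mm and grips with 20 to 120 N. Pads are 22 mm wide; open, the fingers measure 114 mm over their backs; the gripper's body (76 mm by 85 mm) begins 54 mm behind the grasp point. The pads swing forward as they close: fully open they stand 13 mm farther back than shut.
Start: joints at [-0.223, 0.313, 1.498, -0, 1.331, -0.223], TCP at [525.006, -0.014, 248.294] pointing down, gripper open.
Joint ranges: [-2.94, 2.94], [-0.97, 2.17], [0.19, 2.56], [-1.23, 4.37], [0.02, 3.11], [-2.88, 2.88]. Speed limits (rad/s): [2.39, 2.39, 3.01, 3.14, 3.14, 3.14].

### API

Orientations are given as a unit quaternion [w, x, y, z].
In Python, from rig import ctrl gives the robot as it stands. The module is installed in compiled form; this text tells all that it offers.
- The arm moves only by the shell command python3 -m jog 'ROWS' [FORCE]. ROWS is JSON, a list of rows, each an object with "delta_pos": the shift along the world's x, y, z in mm, a list of three; "angular": the turn, a rotation vector about the world's x, y, z in rad, a list of three; "fingers": the opening, from 0 (shut) to 1 (fully open). In form: [{"delta_pos": [tx, ty, tz], "angular": [rx, ry, rz], "fingers": fingers}, ...]. A call has 1 to 10 rows; each row is the pose to reach, as a shift and turn from the pose commanded when the call began; what a row does not reach only later rows make up. A row lasts 1/8 s, in which the tool goes at most 62.5 mm and 10.7 degrees, less where a joint would pass 70% of its speed; a pose out of reach is approached as far as the arm can. A call with a gripper value outside its range is refused whole. The fingers move at their own pace and stop on an object; FORCE is the grip in N (left out, the last holds). Time passes only in rows, so rows that repeat a pose let the fingers close. It gives the time, the measured TCP pose, the force, the opening and the grip force at its end, in the units of the state.
- ctrl.sense(): the state, without advancing time (a new reading comes with each control period).
- ctrl.capture(name): name is "scene" or "side" or "wrist"; returns a dict with "pixels" (420x560x3 uint8, blue, green, red), "fx", "fy", "cx", "cy" (pixels), "dist" ([k1, k2, p1, p2, k3] as OpenCV has them; the pictures are not rectified), "R" (3x3) and "t" (3): a world point X has camera coordinates R X + t. Camera axes: x right, y down, z forward; pixel columns grow to the right and rows downward; lengths in mm; the calibration is good to about 2 mm. A picture is of the moment at which its call begins. There is no depth.
- ctrl.finish_job(): hands the job in; it is judged then, once.
The state is a dict: "time_s": time; "joints": joint angles; "dq": joint speeds; "tau": joint torques, N m; "eef_pos": TCP position; "ee_rot": TCP orientation; "force": force on the tool from outside, world axes, zero at the start; "wrist_torque": the same for the moment, N m; "grip_width": opening from 0.0 (shut) to 1.0 (fully open); "grip_force": force on a finger pad.
Only numpy, scipy, OpenCV 4.12 (cv2) and the standard library are available. Lean on these libraries where they do the work, as an engineer would, in place of code of your own. Each camera call takes 0.05 s, during which the arm holds its last target. There are 200 camera calls.

### The job

The brass cam gear on the dark base plate is loose and riding high on its spindle. With a fingertip, gently push its upright white stud round to turn the gear until the notch in its rim stands right over the drive pin (the red line on the base plate points to the pin), then gently press the gear down on its steel hub until it is fully home, and take the hand away. Do not grip or lift anything, and leave the loose parts and tools around it where they are.

Things in the scene. Friction and masses are not known exactly. Their poses are not given: they have to be found in the camera images.
- cam_unit: Fixed dark steel base plate of the cam drive, 230 x 230 mm, 10 mm thick. Origin: centre of its underside, on the counter, where the upright spindle stands (18 mm thick, hidden in the gear), the axis on which the gear turns. Its x axis points from the spindle to the drive pin, within 50 degrees of straight ahead; a red line on it, 30 x 8 mm, runs along +x from 80 to 110 mm from the axis.
- pin_tip (a point): Top of the fixed steel drive pin, 10 mm in diameter with a round end, 66 mm from the spindle axis along the plate's +x and 26.5 mm above the counter. It is hidden under the gear's rim until the notch is over it.
- gear_notch (a point): Middle of the notch in the gear's rim, at the gear's top face, 66 mm from the axis. The notch is cut in from the rim, 18 mm wide with parallel sides, 17 mm deep (from 56 mm radius outwards; a white stripe painted on the gear, 7 mm wide, runs straight out to it) and right through the 8 mm thick gear. It lies straight across the gear from the stud. It fits over the pin when it is within 4 mm of it sideways.
- gear_hub (a point): Centre of the flat top of the gear's steel hub, on the gear's axis: the place to press (a grip or press above 38 N spoils the gear). The hub is a closed cap 37 mm in diameter that stands 18 mm above the gear's top face (round it lies a copper cam disc 4 mm high, up to 35 mm from the axis). Hub top 54 mm above the counter at first, 44 mm with the gear fully home.
- cam_gear: The brass gear, 154 mm across its teeth, plate 8 mm thick, about 0.5 kg, loose on the spindle (1 mm of play). Origin: centre of its underside, 28 mm above the counter at first, 18 mm fully home. Its x axis points from its centre to the notch; the stud is at -x. It is keyed when its yaw equals that of cam_unit; it starts 0.9 rad or more off, either way, up to half a turn.
- collar (a joint): How far the round collar under the gear has slid down the spindle, in m: 0 at the start, 0.010 with the gear fully home. It carries the gear level and moves stiffly: 3 to 6 N on the hub sends it down, and it stays where it is left. With the notch not over the pin, the rim meets the pin after 1.5 mm; the gear then only tips and is not home.
- gear_stud (a point): Half-way up the upright white plastic stud fixed to the gear, 14 mm in diameter, 20 mm high (from 36 to 56 mm above the counter at first), 56 mm from the gear's axis on the side opposite the notch. Pushed sideways with 1 to 3 N, it turns the gear either way; the gear stays where it is left. A grip or a shove above 18 N spoils it.
- socket_a: Loose white porcelain lamp socket, 42 mm across, 42 mm high, beside the plate; origin at the centre of its foot. Leave alone.
- socket_b: Second such lamp socket. Leave alone.
- title_holder: Loose amber plastic title-strip holder, 35 x 110 mm, 16 mm high, origin at the centre of its underside. Leave alone.
- grille_corner: Loose chrome speaker-grille corner piece, 100 x 100 mm, 20 mm high; origin at the underside of its outer corner. Leave alone.
- spare_gear: Small loose brass gear, 48 mm across, 16 mm high; origin at the centre of its underside. Leave alone.
- spare_roller: Loose white plastic roller, 16 mm across, 22 mm high, standing on a corner of the base plate; origin at the centre of its underside. Leave alone.
- screwdriver: Loose screwdriver lying on the counter; origin near its middle. Leave alone.
Not all that is in view belongs to the job. Leave any blue or purple look-alike of the cam_gear alone.

How it is judged:
By the outcome, as a careful person would: the job done as asked, in the order asked, and still so for the second after the job is handed in, with the robot touching nothing.
It also fails if it takes over 58 s, if anything falls off the work surface, if the arm or the gripper's body presses on something with over 40 N, if the wrist force passes 120 N, or if a joint passes its speed limit or range.

## Working session

There is one attempt and no reset: what is moved stays moved. The work goes in short steps, Python scripts to look and compute and a shell command to move; the robot and the scene stay as the last step left them, time stands still between calls to the robot, and variables do not carry over. Pictures are saved under pics/ and viewed, at most 10 in all, crops included, and the job is handed in when it is done.

```bash
mkdir -p pics
cat > h.py <<'E'
import numpy as np, cv2, pickle
from rig import ctrl
def cap(n,f):
    c=ctrl.capture(n); pickle.dump({k:(np.array(v)) for k,v in c.items()},open(f'pics/{f}.pkl','wb')); cv2.imwrite(f'pics/{f}.png',c['pixels']); return c
def load(f): return pickle.load(open(f'pics/{f}.pkl','rb'))
def K(c): return np.array([[c['fx'],0,c['cx']],[0,c['fy'],c['cy']],[0,0,1]],float)
def ray(c,p):
    q=cv2.undistortPoints(np.array([[p]],float),K(c),np.array(c['dist'],float))[0,0]
    R=np.array(c['R']);t=np.array(c['t']).ravel()
    return -R.T@t, R.T@np.array([q[0],q[1],1])
def onz(c,p,z):
    o,d=ray(c,p); return o+d*(z-o[2])/d[2]
def tri(L):
    A=np.zeros((3,3));b=np.zeros(3)
    for c,p in L:
        o,d=ray(c,p);d=d/np.linalg.norm(d);P=np.eye(3)-np.outer(d,d);A+=P;b+=P@o
    x=np.linalg.solve(A,b); return x,[np.linalg.norm((np.eye(3)-np.outer(d/np.linalg.norm(d),d/np.linalg.norm(d)))@(x-o)) for o,d in [ray(c,p) for c,p in L]]
def proj(c,X):
    return cv2.projectPoints(np.array(X,float).reshape(-1,3),cv2.Rodrigues(np.array(c['R'],float))[0],np.array(c['t'],float),K(c),np.array(c['dist'],float))[0].reshape(-1,2)
E
python3 - <<'E'
from h import *
a=cap('scene','s0');b=cap('wrist','w0');c=cap('side','d0')
im=np.vstack([np.hstack([a['pixels'],c['pixels']])])
cv2.imwrite('pics/m0.png',cv2.resize(im,(800,300),interpolation=cv2.INTER_AREA))
print(ctrl.sense())
E
```

```text
{'time_s': 0.15, 'joints': array([-2.23398149e-01,  3.13277945e-01,  1.49823288e+00,  1.64118746e-05,
        1.33099354e+00, -2.23392541e-01]), 'dq': array([ 0.00199643, -0.00168455, -0.00158767, -0.0022166 , -0.00014308,
        0.00024706]), 'tau': array([ 1.79854873e-03, -4.12368500e+01, -2.59796566e+01, -1.57318855e-04,
        3.17765021e-03, -3.62555340e-05]), 'eef_pos': array([5.24832901e+02, 3.06650730e-02, 2.47899984e+02]), 'ee_rot': array([-3.89987388e-04,  7.07110071e-01,  7.07103344e-01, -2.36172899e-04]), 'force': array([-0.14788394,  0.88127979,  0.54644355]), 'wrist_torque': array([0.05968355, 0.01713727, 0.00593858]), 'grip_force': 0.0, 'grip_width': 0.9991863109783629}
```

View pics/s0.png

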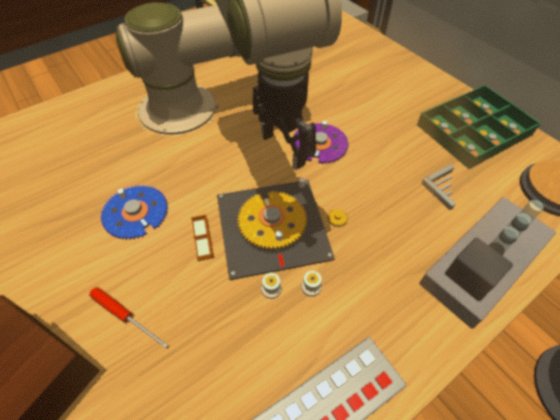

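View pics/w0.png

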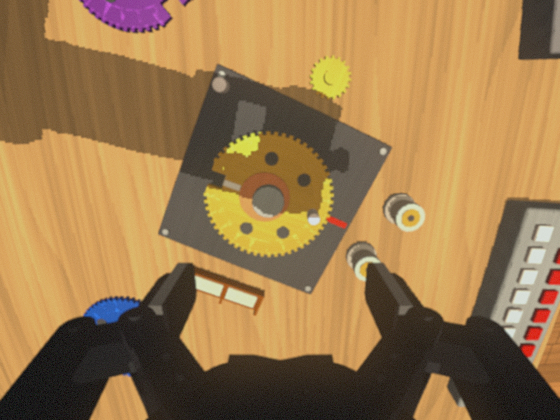

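View pics/d0.png

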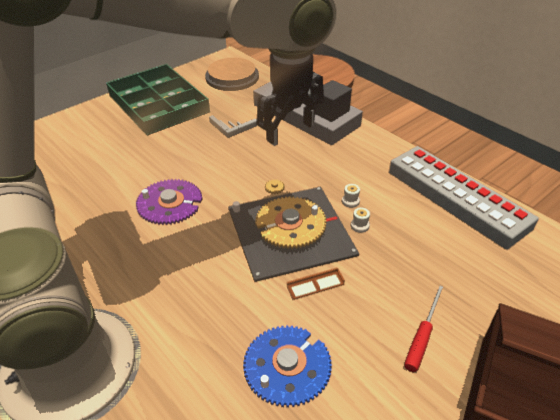

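The brass gear is at wrist (268,198), scene (272,218) and side (290,216). The blue one (scene 134,210) and the purple one (scene 320,142) are look-alikes to leave alone. The brass gear sits on the dark plate, so it is the one meant. Its stud (wrist 314,218) is near the red line, so the gear needs about half a turn. I'll confirm with an enlarged crop.

Run:
```python
from h import *
a=load('w0')['pixels'][55:305,150:400]; b=load('d0')['pixels'][175:285,220:370];c=load('s0')['pixels'][170:290,205:355]
f=lambda i,w,h:cv2.resize(i,(w,h),interpolation=cv2.INTER_CUBIC)
L=np.full((600,800,3),0,np.uint8); L[:500,:500]=f(a,500,500); L[:220,500:800]=f(b,300,220); L[230:470,500:800]=f(c,300,240)
cv2.imwrite('pics/c0.png',L)
```

```text
(no output)
```

View pics/c0.png

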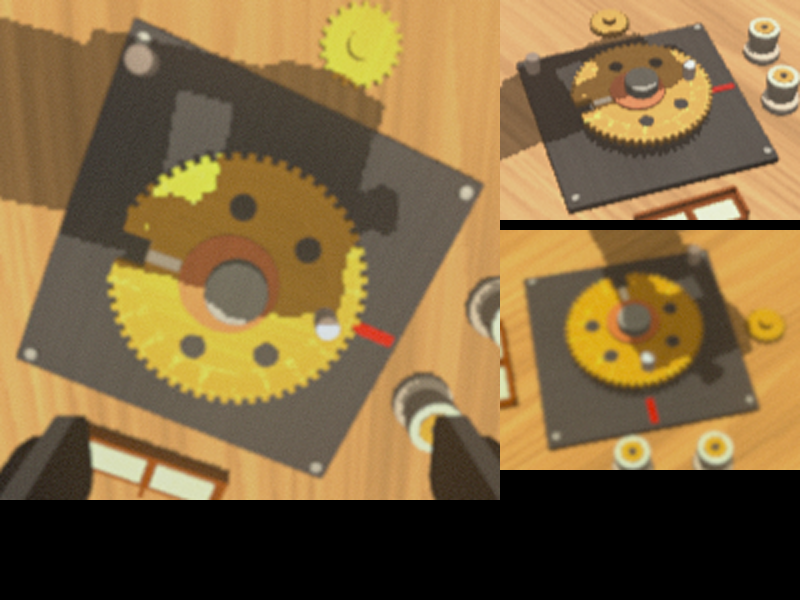

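The crop confirms it: brass gear, stud at crop (327,325), stripe and notch at (165,260)/(130,245), and red line (357,328) to (393,341). The notch is roughly opposite the pin.

Run:
```python
from h import *
w,d,s=load('w0'),load('d0'),load('s0')
W=lambda x,y:(150+x/2-.25,55+y/2-.25); D=lambda x,y:(220+(x-500)/2-.25,175+y/2-.25); S=lambda x,y:(205+(x-500)/2-.25,170+(y-230)/2-.25)
pts={'hub':(W(237,287),D(640,76),S(634,317)),'stud':(W(327,322),D(690,64),S(648,355)),
'rivR':(W(466,192),D(698,29),S(748,407)),'rivBL':(W(30,353),D(575,200),S(531,281)),'rivBR':(W(317,467),D(770,152),S(556,436)),'stripe':(W(163,261),D(601,101),S(624,293)),
'redin':(W(357,328),D(713,90),S(651,400)),'redout':(W(393,341),D(733,86),S(656,423)),'roller':(W(141,58),D(532,60),S(697,254))}
for k,v in pts.items():
    x,e=tri([(w,v[0]),(d,v[1]),(s,v[2])]); print(k,x.round(1),np.round(e,1))
r=[onz(w,W(*p),10)[:2] for p in [(143,36),(466,192),(317,467),(30,353)]]
print('plate ctr w',np.mean(r,0), [np.degrees(np.arctan2(*(r[(i+1)%4]-r[i])[::-1])).round(1) for i in range(4)])
i,o=onz(w,W(357,328),10),onz(w,W(393,341),10); print('red',i,o,np.degrees(np.arctan2(*(o-i)[1::-1])))
for n,c,q in(('w',w,0),('d',d,1),('s',s,2)): print(n,'hub',onz(c,pts['hub'][q],54)[:2],'stud',onz(c,pts['stud'][q],56)[:2],'stripe',onz(c,pts['stripe'][q],36)[:2])
for n,c in(('w',w),('d',d),('s',s)): print(n,'cam',(-np.array(c['R']).T@np.array(c['t']).ravel()).round())
```

```text
hub [511.5 -14.2  51.2] [1.7 1.4 1.5]
stud [563.3 -34.8  53. ] [2.  3.4 1.8]
rivR [653.2  35.2   3.6] [1.4 1.8 1.7]
rivBL [370.4 -70.2  10.1] [0.8 1.7 1.5]
rivBR [ 564.6 -157.    10.2] [0.8 2.9 2.8]
stripe [467.3  -0.6  35.3] [1.1 1.  1.7]
redin [587.8 -51.3  10.1] [1.4 2.  2.7]
redout [612.  -61.3   7.3] [1.  0.8 1.6]
roller [460.1 112.2  21.9] [2.9 0.9 2.4]
plate ctr w [509.89795634 -16.77546652] [np.float64(-24.6), np.float64(-113.9), np.float64(155.9), np.float64(65.9)]
red [586.84388583 -52.26364685  10.        ] [611.13734214 -61.37112212  10.        ] -20.55072925307052
w hub [510.63323891 -11.96024694] stud [561.69183549 -32.03386263] stripe [466.60814343  -1.2624264 ]
d hub [511.15357335 -15.81131961] stud [562.76143863 -39.9086435 ] stripe [466.58501661  -2.46672067]
s hub [513.3206377  -16.95171599] stud [563.37349593 -34.42509506] stripe [468.12841296   0.71327113]
w cam [525.  79. 374.]
d cam [ -36. -609.  816.]
s cam [ 916. -290.  731.]
```

Spindle axis is about (511,-16), plate yaw about -24.2°. The gear's yaw is about 160°, so it needs roughly +176°. The stud is at (563,-35), and its radius of about 56 fits. I'll shut the fingers, turn the tool, and go in behind the stud to push counter-clockwise.

```bash
python3 -m jog '[{"delta_pos":[9,-28,0],"angular":[0,0,-0.17],"fingers":0},{"delta_pos":[18.7,-56.4,0],"angular":[0,0,-0.34],"fingers":0},{"delta_pos":[18.7,-56.4,-20],"angular":[0,0,-0.51],"fingers":0},{"delta_pos":[18.7,-56.4,-40],"angular":[0,0,-0.68],"fingers":0},{"delta_pos":[18.7,-56.4,-60],"angular":[0,0,-0.85],"fingers":0},{"delta_pos":[18.7,-56.4,-80],"angular":[0,0,-1.02],"fingers":0},{"delta_pos":[18.7,-56.4,-100],"angular":[0,0,-1.19],"fingers":0},{"delta_pos":[18.7,-56.4,-100],"angular":[0,0,-1.36],"fingers":0},{"delta_pos":[18.7,-56.4,-100],"angular":[0,0,-1.53],"fingers":0},{"delta_pos":[18.7,-56.4,-100],"angular":[0,0,-1.7],"fingers":0}]' 30
python3 -m jog '[{"delta_pos":[0,0,0],"angular":[0,0,-0.17],"fingers":0},{"delta_pos":[0,0,0],"angular":[0,0,-0.34],"fingers":0},{"delta_pos":[0,0,-10],"angular":[0,0,-0.51],"fingers":0},{"delta_pos":[0,0,-25],"angular":[0,0,-0.68],"fingers":0},{"delta_pos":[0,0,-40],"angular":[0,0,-0.76],"fingers":0},{"delta_pos":[0,0,-55],"angular":[0,0,-0.76],"fingers":0},{"delta_pos":[0,0,-55],"angular":[0,0,-0.76],"fingers":0}]'
python3 - <<'E'
from h import *
s=ctrl.sense();print(s['joints'].round(2),s['eef_pos'].round(1),s['force'].round(1))
a=cap('wrist','w1');b=cap('side','d1');c=cap('scene','s1')
f=lambda i,w,h:cv2.resize(i,(w,h),interpolation=cv2.INTER_CUBIC)
L=np.zeros((600,800,3),np.uint8);L[:300,:400]=f(a['pixels'],400,300);L[:300,400:]=f(b['pixels'][140:290,200:400],400,300);L[300:,:400]=f(c['pixels'][140:290,170:370],400,300)
cv2.imwrite('pics/m1.png',L)
E
```

```text
time_s: 1.4
eef_pos: [543.6, -56.4, 148.0]
ee_rot: [-0.0, 0.998, -0.067, -0.0]
force: [0.1, -0.2, 0.8]
grip_width: 0.0
grip_force: 0.0
time_s: 2.28
eef_pos: [543.1, -56.3, 92.2]
ee_rot: [0.0, 0.903, -0.429, -0.001]
force: [-0.0, -0.1, -0.6]
grip_width: 0.001
grip_force: 0.0
[-0.32  0.53  1.62 -0.    1.    2.14] [543.1 -56.3  92.2] [-0.  -0.1 -0.6]
```

View pics/m1.png

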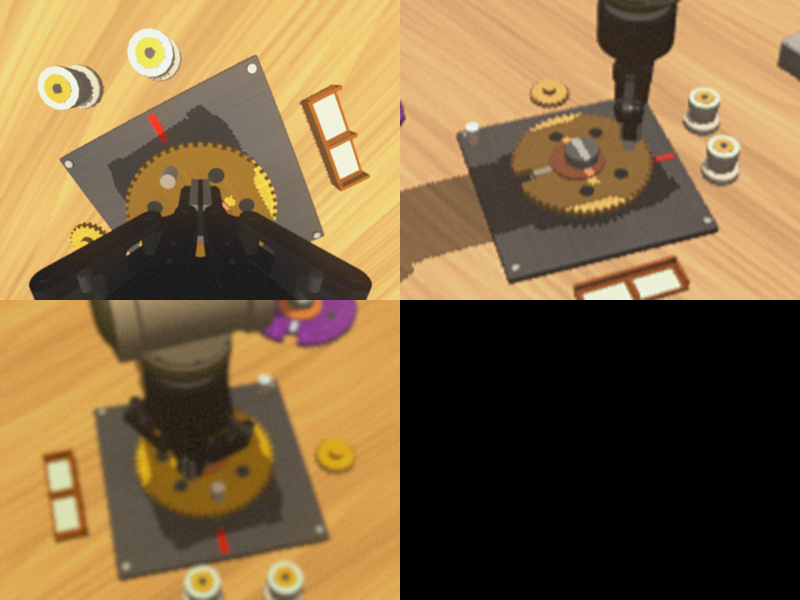

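Stud at wrist view (168,180), and the closed fingertip lies beside it on the clockwise side, clear of the hub and the sockets. Next: work out the arc and descend.

```bash
python3 -m jog '[{"delta_pos":[0,0,-12],"angular":[0,0,0],"fingers":0},{"delta_pos":[0,0,-24],"angular":[0,0,0],"fingers":0},{"delta_pos":[0,0,-33],"angular":[0,0,0],"fingers":0},{"delta_pos":[0,0,-33],"angular":[0,0,0],"fingers":0}]'
python3 - <<'E'
import numpy as np
p=lambda a:np.array([52*np.cos(np.radians(a)),52*np.sin(np.radians(a))])
a=-51
for k in range(4):
    print([[*map(float,(p(a+4.5*i)-p(a)).round(1)),round(float(np.radians(4.5*i)),3)] for i in range(1,11)]); a+=45
E
```

```text
time_s: 2.92
eef_pos: [543.3, -56.3, 59.4]
ee_rot: [0.0, 0.903, -0.43, -0.001]
force: [0.3, 0.6, 0.2]
grip_width: 0.002
grip_force: 0.0
[[3.1, 2.7, 0.079], [5.9, 5.6, 0.157], [8.5, 8.8, 0.236], [10.9, 12.1, 0.314], [13.0, 15.6, 0.393], [14.8, 19.3, 0.471], [16.3, 23.1, 0.55], [17.5, 27.0, 0.628], [18.4, 30.9, 0.707], [19.0, 35.0, 0.785]]
[[0.3, 4.1, 0.079], [0.2, 8.2, 0.157], [-0.2, 12.2, 0.236], [-0.9, 16.2, 0.314], [-1.9, 20.2, 0.393], [-3.2, 24.1, 0.471], [-4.8, 27.8, 0.55], [-6.7, 31.4, 0.628], [-8.9, 34.9, 0.707], [-11.3, 38.2, 0.785]]
[[-2.7, 3.1, 0.079], [-5.6, 5.9, 0.157], [-8.8, 8.5, 0.236], [-12.1, 10.9, 0.314], [-15.6, 13.0, 0.393], [-19.3, 14.8, 0.471], [-23.1, 16.3, 0.55], [-27.0, 17.5, 0.628], [-30.9, 18.4, 0.707], [-35.0, 19.0, 0.785]]
[[-4.1, 0.3, 0.079], [-8.2, 0.2, 0.157], [-12.2, -0.2, 0.236], [-16.2, -0.9, 0.314], [-20.2, -1.9, 0.393], [-24.1, -3.2, 0.471], [-27.8, -4.8, 0.55], [-31.4, -6.7, 0.628], [-34.9, -8.9, 0.707], [-38.2, -11.3, 0.785]]
```

```bash
python3 -m jog '[{"delta_pos":[3.1,2.7,0],"angular":[0,0,0.079],"fingers":0},{"delta_pos":[5.9,5.6,0],"angular":[0,0,0.157],"fingers":0},{"delta_pos":[8.5,8.8,0],"angular":[0,0,0.236],"fingers":0},{"delta_pos":[10.9,12.1,0],"angular":[0,0,0.314],"fingers":0},{"delta_pos":[13.0,15.6,0],"angular":[0,0,0.393],"fingers":0},{"delta_pos":[14.8,19.3,0],"angular":[0,0,0.471],"fingers":0},{"delta_pos":[16.3,23.1,0],"angular":[0,0,0.55],"fingers":0},{"delta_pos":[17.5,27.0,0],"angular":[0,0,0.628],"fingers":0},{"delta_pos":[18.4,30.9,0],"angular":[0,0,0.707],"fingers":0},{"delta_pos":[19.0,35.0,0],"angular":[0,0,0.785],"fingers":0}]'
python3 - <<'E'
from h import *
a=cap('wrist','w2');b=cap('side','d2');c=cap('scene','s2')
f=lambda i,w,h:cv2.resize(i,(w,h),interpolation=cv2.INTER_CUBIC)
L=np.zeros((600,800,3),np.uint8);L[:300,:400]=f(a['pixels'],400,300);L[:300,400:]=f(b['pixels'][140:290,200:400],400,300);L[300:,:400]=f(c['pixels'][140:290,170:370],400,300)
cv2.imwrite('pics/m2.png',L)
E
```

```text
time_s: 4.18
eef_pos: [562.9, -21.6, 60.6]
ee_rot: [0.0, 0.999, -0.051, 0.0]
force: [-0.3, -1.1, -0.7]
grip_width: 0.004
grip_force: 0.9
```

View pics/m2.png

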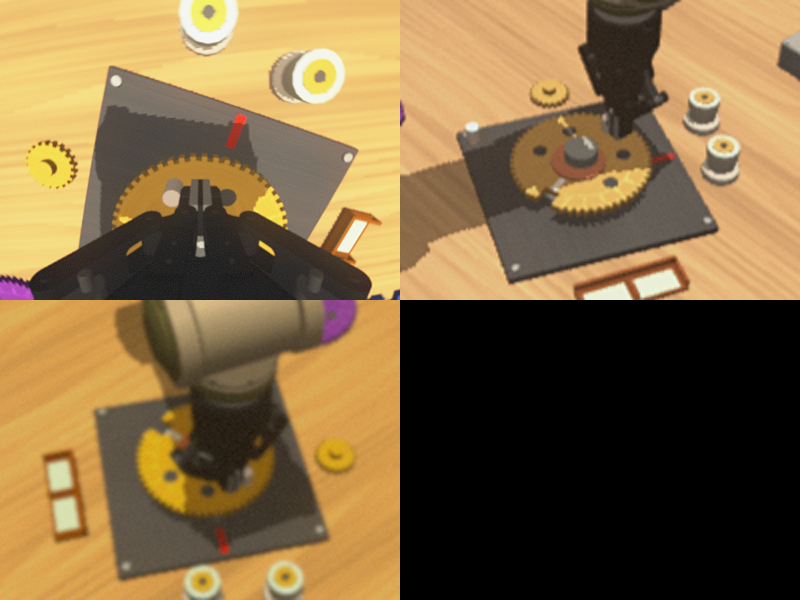

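The stud (wrist view 172,192) sits against the finger and the gear is turning at about 1 N. I'll continue along the arc.

```bash
python3 -m jog '[{"delta_pos":[0.3,4.1,0],"angular":[0,0,0.079],"fingers":0},{"delta_pos":[0.2,8.2,0],"angular":[0,0,0.157],"fingers":0},{"delta_pos":[-0.2,12.2,0],"angular":[0,0,0.236],"fingers":0},{"delta_pos":[-0.9,16.2,0],"angular":[0,0,0.314],"fingers":0},{"delta_pos":[-1.9,20.2,0],"angular":[0,0,0.393],"fingers":0},{"delta_pos":[-3.2,24.1,0],"angular":[0,0,0.471],"fingers":0},{"delta_pos":[-4.8,27.8,0],"angular":[0,0,0.55],"fingers":0},{"delta_pos":[-6.7,31.4,0],"angular":[0,0,0.628],"fingers":0},{"delta_pos":[-8.9,34.9,0],"angular":[0,0,0.707],"fingers":0},{"delta_pos":[-11.3,38.2,0],"angular":[0,0,0.785],"fingers":0}]'
python3 -m jog '[{"delta_pos":[-2.7,3.1,0],"angular":[0,0,0.079],"fingers":0},{"delta_pos":[-5.6,5.9,0],"angular":[0,0,0.157],"fingers":0},{"delta_pos":[-8.8,8.5,0],"angular":[0,0,0.236],"fingers":0},{"delta_pos":[-12.1,10.9,0],"angular":[0,0,0.314],"fingers":0},{"delta_pos":[-15.6,13.0,0],"angular":[0,0,0.393],"fingers":0},{"delta_pos":[-19.3,14.8,0],"angular":[0,0,0.471],"fingers":0},{"delta_pos":[-23.1,16.3,0],"angular":[0,0,0.55],"fingers":0},{"delta_pos":[-27.0,17.5,0],"angular":[0,0,0.628],"fingers":0},{"delta_pos":[-30.9,18.4,0],"angular":[0,0,0.707],"fingers":0},{"delta_pos":[-35.0,19.0,0],"angular":[0,0,0.785],"fingers":0}]'
python3 -m jog '[{"delta_pos":[-4.1,0.3,0],"angular":[0,0,0.079],"fingers":0},{"delta_pos":[-8.2,0.2,0],"angular":[0,0,0.157],"fingers":0},{"delta_pos":[-12.2,-0.2,0],"angular":[0,0,0.236],"fingers":0},{"delta_pos":[-16.2,-0.9,0],"angular":[0,0,0.314],"fingers":0},{"delta_pos":[-20.2,-1.9,0],"angular":[0,0,0.393],"fingers":0}]'
python3 - <<'E'
from h import *
a=cap('wrist','w3');b=cap('side','d3');c=cap('scene','s3')
f=lambda i,w,h:cv2.resize(i,(w,h),interpolation=cv2.INTER_CUBIC)
L=np.zeros((600,800,3),np.uint8);L[:300,:400]=f(a['pixels'],400,300);L[:300,400:]=f(b['pixels'][160:280,220:380],400,300);L[300:,:400]=f(c['pixels'][170:290,205:365],400,300)
cv2.imwrite('pics/m3.png',L)
E
```

```text
time_s: 5.58
eef_pos: [551.7, 16.5, 60.6]
ee_rot: [0.0, 0.943, 0.334, 0.0]
force: [1.6, -1.1, -0.4]
grip_width: 0.002
grip_force: 0.8
time_s: 6.82
eef_pos: [516.8, 35.6, 60.6]
ee_rot: [0.001, 0.743, 0.669, 0.001]
force: [1.1, -0.3, -0.5]
grip_width: 0.001
grip_force: 0.7
time_s: 7.45
eef_pos: [496.6, 33.8, 60.6]
ee_rot: [0.001, 0.598, 0.801, 0.0]
force: [1.2, 0.7, -0.4]
grip_width: 0.004
grip_force: 0.7
```

View pics/m3.png

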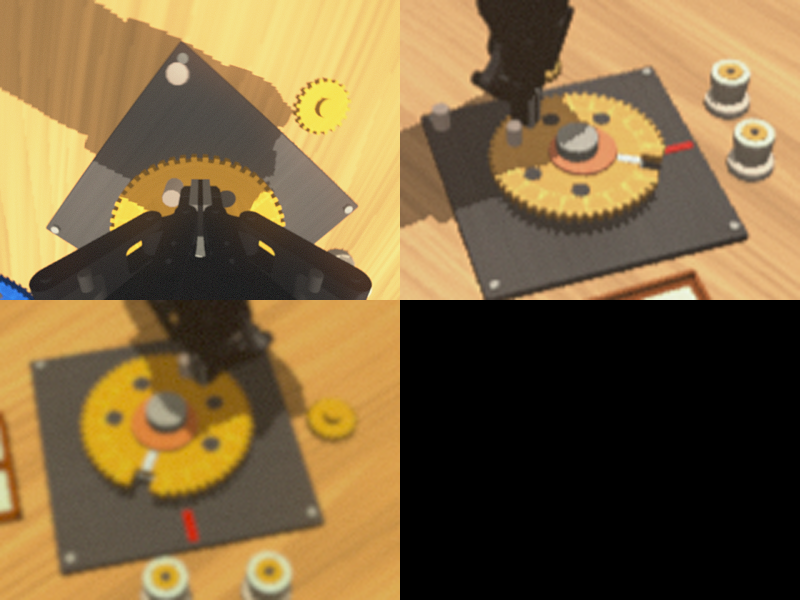

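The notch is near the red line: side (652,162), scene (143,483), about 20° short. Now I'll measure it.

```bash
python3 - <<'E'
from h import *
d,s=load('d3'),load('s3')
D=lambda x,y:(220+(x-400)/2.5-.3,160+y/2.5-.3); S=lambda x,y:(205+x/2.5-.3,170+(y-300)/2.5-.3)
# notch/stripe pts, red ends, hub
for n,c,F,st,no,ri,ro,hub,stud in (('d',d,D,(629,159),(650,162),(666,150),(692,145),(577,136),(514,128)),('s',s,S,(150,460),(143,481),(187,512),(193,541),(166,407),(184,357))):
    q=lambda p,z:onz(c,F(*p),z)[:2]
    h=q(hub,54);ang=lambda v:np.degrees(np.arctan2(v[1],v[0])).round(1)
    ax=np.array([511,-16])
    print(n,'hub',h,'stripe',q(st,36),ang(q(st,36)-ax),'notch',q(no,36),ang(q(no,36)-ax),'red',ang((q(ri,10)+q(ro,10))/2-ax),ang(q(ro,10)-q(ri,10)),'stud',q(stud,56),ang(q(stud,56)-ax))
    # predicted pixels of targets in crop
E
python3 - <<'E'
E
```

```text
d hub [509.4912426 -20.0112423] stripe [536.07926665 -57.51070793] -58.9 notch [546.87590671 -72.28958361] -57.5 red -26.0 -27.0 stud [474.60391656  22.41352952] 133.5
s hub [510.82960895 -16.9288028 ] stripe [537.99642607 -53.60066227] -54.3 notch [551.88848757 -70.52291323] -53.1 red -24.1 -25.9 stud [475.9532377   27.96140881] 128.6
```

```bash
python3 -m jog '[{"delta_pos":[-3.6,-1.2,0],"angular":[0,0,0.073],"fingers":0},{"delta_pos":[-7,-2.7,0],"angular":[0,0,0.145],"fingers":0},{"delta_pos":[-10.4,-4.4,0],"angular":[0,0,0.218],"fingers":0},{"delta_pos":[-13.7,-6.4,0],"angular":[0,0,0.291],"fingers":0},{"delta_pos":[-16.7,-8.5,0],"angular":[0,0,0.363],"fingers":0},{"delta_pos":[-19.7,-10.9,0],"angular":[0,0,0.436],"fingers":0},{"delta_pos":[-19.7,-10.9,0],"angular":[0,0,0.436],"fingers":0}]'
python3 - <<'E'
from h import *
b=cap('side','d4');c=cap('scene','s4')
f=lambda i,w,h:cv2.resize(i,(w,h),interpolation=cv2.INTER_CUBIC)
L=np.zeros((600,800,3),np.uint8);L[:,:400]=f(b['pixels'][185:260,290:340],400,600);L[:,400:]=f(c['pixels'][195:285,250:310],400,600)
cv2.imwrite('pics/m4.png',L)
E
```

```text
time_s: 8.48
eef_pos: [476.6, 22.9, 60.4]
ee_rot: [0.0, 0.412, 0.911, 0.0]
force: [0.3, 1.1, 0.3]
grip_width: 0.001
grip_force: 0.0
```

View pics/m4.png

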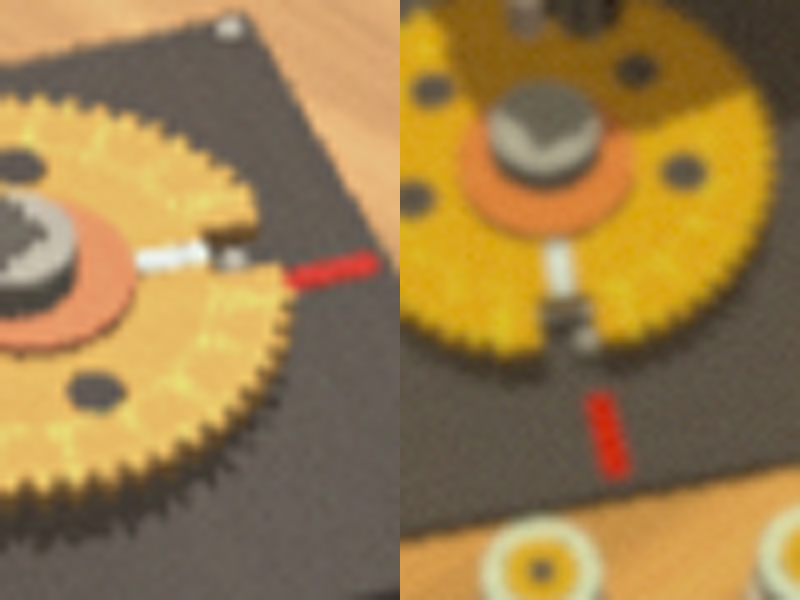

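The pin is now visible in the notch at side (232,258), scene (585,338). The notch is still a little short of it. Measuring.

Run:
```python
from h import *
d,s=load('d4'),load('s4'); k=60/400
D=lambda x,y:(290+x/8-.44,185+y/8-.44); S=lambda x,y:(250+(x-400)*k-.43,195+y*k-.43)
ang=lambda v:np.degrees(np.arctan2(v[1],v[0])).round(1)
pin=tri([(d,D(232,258)),(s,S(585,338))]);print('pin',pin)
for n,c,F,a,b,p,ri,ro in (('d',d,D,(140,262),(207,254),(232,258),(290,279),(378,262)),('s',s,S,(558,242),(563,294),(585,338),(598,395),(618,477))):
    q=lambda u,z:onz(c,F(*u),z)[:2]
    print(n,'stripe',q(a,36),q(b,36),ang(q(b,36)-q(a,36)),'pin',q(p,26.5),'red',q(ri,10),q(ro,10),ang(q(ro,10)-q(ri,10)))
    # overlay test: predict stripe ends for axis candidates
    X=np.array([511,-16])
    print('  from axis: stripe',ang(q(b,36)-X),ang(q(a,36)-X),'pin',ang(q(p,26.5)-X),'red',ang(q(ro,10)-X),ang(q(ri,10)-X))
```

```text
pin (array([571.59784141, -44.45329916,  23.41182619]), [np.float64(0.20985902581700142), np.float64(0.2098590258170393)])
d stripe [542.2508756  -37.91565139] [557.99042973 -47.95160081] -32.5 pin [569.21439605 -46.89904   ] red [587.89280311 -52.12855239] [611.12669364 -63.93396863] -26.9
  from axis: stripe -34.2 -35.0 pin -28.0 red -25.6 -25.2
s stripe [543.00790255 -34.39094314] [560.15822269 -44.68010901] -31.0 pin [573.0046711  -45.31050243] red [584.85304808 -48.78662163] [612.67147972 -61.20918486] -24.1
  from axis: stripe -30.3 -29.9 pin -25.3 red -24.0 -23.9
```

About 6° to go.

```bash
python3 -m jog '[{"delta_pos":[-1,-0.9,0],"angular":[0,0,0.026],"fingers":0},{"delta_pos":[-2,-1.9,0],"angular":[0,0,0.052],"fingers":0},{"delta_pos":[-3,-2.8,0],"angular":[0,0,0.079],"fingers":0},{"delta_pos":[-3.9,-3.8,0],"angular":[0,0,0.105],"fingers":0},{"delta_pos":[-3.9,-3.8,0],"angular":[0,0,0.105],"fingers":0}]'
python3 -m jog '[{"delta_pos":[2.5,2.5,0],"angular":[0,0,0],"fingers":0},{"delta_pos":[5,5,0],"angular":[0,0,0],"fingers":0},{"delta_pos":[6,6,20],"angular":[0,0,0],"fingers":0},{"delta_pos":[6,6,45],"angular":[0,0,0],"fingers":0},{"delta_pos":[6,6,45],"angular":[0,0,0],"fingers":0}]'
python3 - <<'E'
from h import *
b=cap('side','d5');c=cap('scene','s5')
f=lambda i,w,h:cv2.resize(i,(w,h),interpolation=cv2.INTER_CUBIC)
L=np.zeros((600,800,3),np.uint8);L[:,:400]=f(b['pixels'][185:260,290:340],400,600);L[:,400:]=f(c['pixels'][195:285,250:310],400,600)
cv2.imwrite('pics/m5.png',L)
E
```

```text
time_s: 9.2
eef_pos: [472.5, 19.1, 60.3]
ee_rot: [-0.0, 0.362, 0.932, -0.0]
force: [0.5, 0.8, 0.6]
grip_width: -0.0
grip_force: 0.3
time_s: 9.82
eef_pos: [479.5, 25.2, 106.5]
ee_rot: [0.002, 0.362, 0.932, 0.0]
force: [0.3, 0.9, -0.1]
grip_width: 0.004
grip_force: 0.0
```

View pics/m5.png

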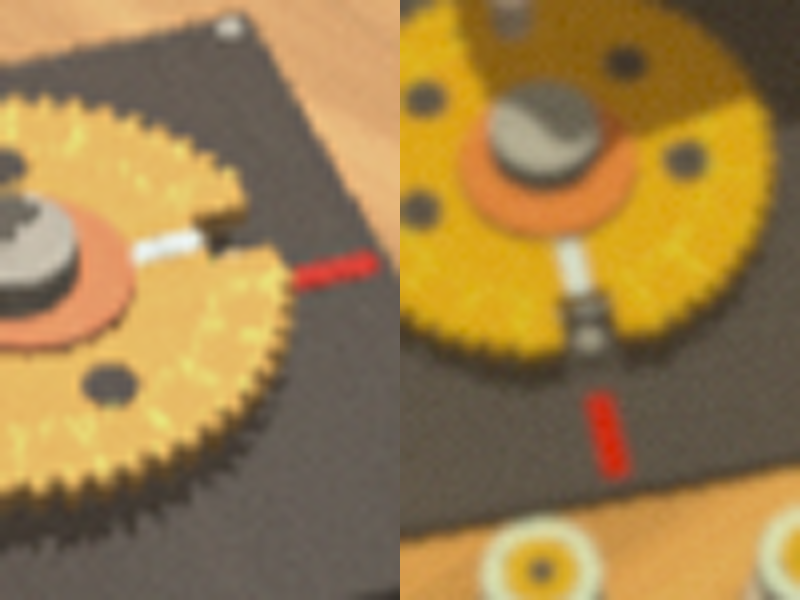

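Scene shows the pin (590,340) centred in the notch. In the side view the stripe runs parallel to the red line. One numeric check.

Run:
```python
from h import *
d,s=load('d5'),load('s5'); k=60/400
D=lambda x,y:(290+x/8-.44,185+y/8-.44); S=lambda x,y:(250+(x-400)*k-.43,195+y*k-.43)
ang=lambda v:np.degrees(np.arctan2(v[1],v[0])).round(1)
for n,c,F,a,b,ri,ro in (('d',d,D,(135,254),(203,240),(290,279),(378,262)),('s',s,S,(567,242),(578,294),(598,395),(618,477))):
    q=lambda u,z:onz(c,F(*u),z)[:2]
    X=np.array([511,-16])
    print(n,ang(q(b,36)-q(a,36)),ang(q(ro,10)-q(ri,10)),'bearing',ang(q(b,36)-X),ang(q(a,36)-X),'red',ang(q(ro,10)-X),ang(q(ri,10)-X))
# notch corners & pin, scene: predicted for yaw -24.2
for c,inv in((d,lambda p:((p[0]+.44-290)*8,(p[1]+.44-185)*8)),(s,lambda p:((p[0]+.43-250)/k+400,(p[1]+.43-195)/k))):
    for y in(-28,-24.2,-20):
        u=np.array([np.cos(np.radians(y)),np.sin(np.radians(y))]); print(y,[np.round(inv(proj(c,[*(np.array([511,-16])+r*u),36])[0])) for r in(36,55)])
```

```text
d -25.8 -26.9 bearing -28.6 -30.0 red -25.6 -25.2
s -25.6 -24.1 bearing -25.5 -25.4 red -24.0 -23.9
-28 [array([129., 252.]), array([195., 240.])]
-24.2 [array([126., 246.]), array([191., 231.])]
-20 [array([123., 240.]), array([186., 222.])]
-28 [array([561., 239.]), array([569., 288.])]
-24.2 [array([569., 238.]), array([580., 287.])]
-20 [array([576., 237.]), array([592., 284.])]
```

Yaw error is about 1.4° (under 2 mm at the notch), inside the ±4 mm fit. I'll press on the hub in small steps.

```bash
python3 -m jog '[{"delta_pos":[12,-15,0],"angular":[0,0,0],"fingers":0},{"delta_pos":[24,-30,0],"angular":[0,0,0],"fingers":0},{"delta_pos":[32.4,-41.2,-5],"angular":[0,0,0],"fingers":0},{"delta_pos":[32.4,-41.2,-18],"angular":[0,0,0],"fingers":0},{"delta_pos":[32.4,-41.2,-28],"angular":[0,0,0],"fingers":0},{"delta_pos":[32.4,-41.2,-30],"angular":[0,0,0],"fingers":0},{"delta_pos":[32.4,-41.2,-32],"angular":[0,0,0],"fingers":0},{"delta_pos":[32.4,-41.2,-34],"angular":[0,0,0],"fingers":0},{"delta_pos":[32.4,-41.2,-35],"angular":[0,0,0],"fingers":0},{"delta_pos":[32.4,-41.2,-36],"angular":[0,0,0],"fingers":0}]'
python3 -m jog '[{"delta_pos":[0,0,-1],"angular":[0,0,0],"fingers":0},{"delta_pos":[0,0,-2],"angular":[0,0,0],"fingers":0},{"delta_pos":[0,0,-2],"angular":[0,0,0],"fingers":0}]'
```

```text
time_s: 11.18
eef_pos: [511.1, -15.9, 69.8]
ee_rot: [0.0, 0.362, 0.932, 0.0]
force: [-3.0, 1.7, 5.3]
grip_width: -0.002
grip_force: 2.8
time_s: 11.55
eef_pos: [511.1, -15.9, 67.7]
ee_rot: [0.0, 0.362, 0.932, 0.0]
force: [-1.8, 1.1, 5.3]
grip_width: -0.002
grip_force: 2.4
```

At 3.3 mm down the force is still only 5 N, so the notch has gone over the pin. Continuing.

```bash
python3 -m jog '[{"delta_pos":[0,0,-1],"angular":[0,0,0],"fingers":0},{"delta_pos":[0,0,-2],"angular":[0,0,0],"fingers":0},{"delta_pos":[0,0,-3],"angular":[0,0,0],"fingers":0},{"delta_pos":[0,0,-4],"angular":[0,0,0],"fingers":0},{"delta_pos":[0,0,-5],"angular":[0,0,0],"fingers":0},{"delta_pos":[0,0,-5],"angular":[0,0,0],"fingers":0}]'
python3 -m jog '[{"delta_pos":[0,0,-0.7],"angular":[0,0,0],"fingers":0},{"delta_pos":[0,0,-1.2],"angular":[0,0,0],"fingers":0},{"delta_pos":[0,0,-1.2],"angular":[0,0,0],"fingers":0}]'
```

```text
time_s: 12.3
eef_pos: [511.1, -15.9, 62.6]
ee_rot: [0.0, 0.362, 0.932, 0.0]
force: [-1.3, 0.7, 4.6]
grip_width: 0.0
grip_force: 2.3
time_s: 12.68
eef_pos: [511.1, -15.9, 61.4]
ee_rot: [0.0, 0.362, 0.932, 0.0]
force: [-1.5, 1.4, 5.8]
grip_width: 0.002
grip_force: 2.6
```

```bash
python3 -m jog '[{"delta_pos":[0,0,-0.4],"angular":[0,0,0],"fingers":0},{"delta_pos":[0,0,-0.4],"angular":[0,0,0],"fingers":0}]'
python3 -m jog '[{"delta_pos":[0,0,-0.4],"angular":[0,0,0],"fingers":0},{"delta_pos":[0,0,-0.4],"angular":[0,0,0],"fingers":0}]'
```

```text
time_s: 12.92
eef_pos: [511.1, -15.9, 61.0]
ee_rot: [0.0, 0.362, 0.932, 0.0]
force: [-0.9, 0.6, 5.4]
grip_width: 0.001
grip_force: 2.7
time_s: 13.18
eef_pos: [511.2, -15.9, 60.7]
ee_rot: [0.0, 0.362, 0.932, 0.0]
force: [-2.3, 2.2, 6.5]
grip_width: -0.001
grip_force: 3.3
```

```bash
python3 -m jog '[{"delta_pos":[0,0,-0.3],"angular":[0,0,0],"fingers":0},{"delta_pos":[0,0,-0.3],"angular":[0,0,0],"fingers":0}]'|sed -n '2p;4p'
python3 -m jog '[{"delta_pos":[0,0,-0.3],"angular":[0,0,0],"fingers":0},{"delta_pos":[0,0,-0.3],"angular":[0,0,0],"fingers":0}]'|sed -n '2p;4p'
```

```text
eef_pos: [511.2, -15.9, 60.7]
force: [-3.0, 2.6, 9.5]
eef_pos: [511.2, -15.9, 60.6]
force: [-4.5, 1.2, 11.9]
```

It has hit a firm stop at 60.6, i.e. the hub is 10 mm lower. I'll lift away and check.

```bash
python3 -m jog '[{"delta_pos":[0,0,-0.4],"angular":[0,0,0],"fingers":0},{"delta_pos":[0,0,-0.4],"angular":[0,0,0],"fingers":0}]'|sed -n '2p;4p'
python3 -m jog '[{"delta_pos":[0,0,2],"angular":[0,0,0],"fingers":0},{"delta_pos":[0,0,10],"angular":[0,0,0],"fingers":0},{"delta_pos":[0,0,40],"angular":[0,0,0],"fingers":0},{"delta_pos":[0,0,90],"angular":[0,0,0],"fingers":0},{"delta_pos":[-20,50,140],"angular":[0,0,0],"fingers":0},{"delta_pos":[-40,100,180],"angular":[0,0,0],"fingers":0},{"delta_pos":[-60,120,200],"angular":[0,0,0],"fingers":0},{"delta_pos":[-60,120,200],"angular":[0,0,0],"fingers":0}]'|head -2
python3 - <<'E'
from h import *
b=cap('side','d6');c=cap('scene','s6')
f=lambda i,w,h:cv2.resize(i,(w,h),interpolation=cv2.INTER_CUBIC)
L=np.zeros((600,800,3),np.uint8);L[:300,:400]=f(b['pixels'][170:290,220:380],400,300);L[:300,400:]=f(c['pixels'][180:300,200:360],400,300)
L[300:,:400]=f(b['pixels'],400,300);L[300:,400:]=f(c['pixels'],400,300)
cv2.imwrite('pics/m6.png',L)
E
```

```text
eef_pos: [511.2, -15.9, 60.5]
force: [-5.8, 2.7, 16.4]
time_s: 14.92
eef_pos: [450.6, 105.6, 261.7]
```

View pics/m6.png

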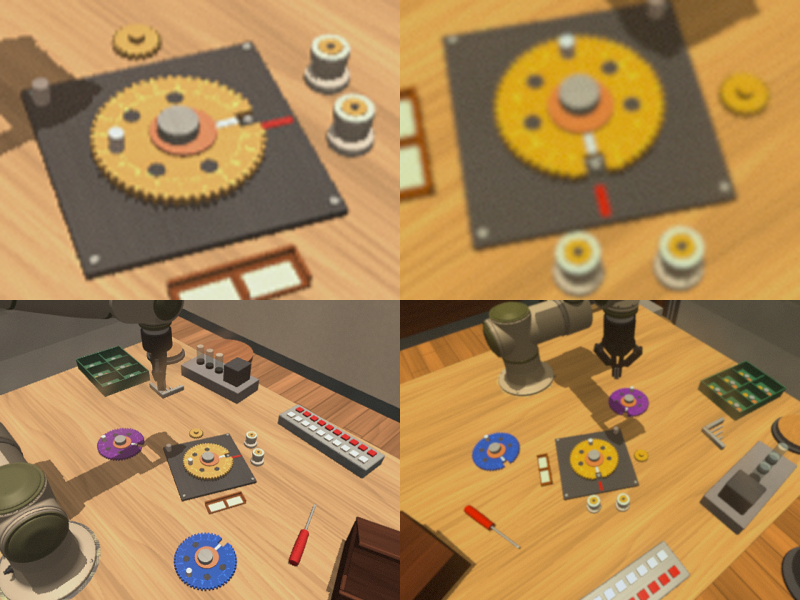

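The gear sits level and low, with the pin standing in the notch in both views: side (247,120), scene (595,160). The other parts are where they were and the hand is clear.

```bash
python3 -c "
from rig import ctrl
print(ctrl.finish_job())"
```

```text
the job is handed in; nothing more can be done
None
```

The job is handed in: I turned the brass cam gear until its notch stood over the drive pin, pressed it 10 mm down to a firm stop with at most about 17 N, and took the hand clear; the last pictures show the surrounding parts unmoved.

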